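Open the tablet bottle one-handed

ROBOT

A 6-joint arm with a two-finger parallel gripper is mounted at the origin on the work surface; the furniture and walls round the work are solid. World frame = base frame: x ahead of the robot, y to its left, z up, the work surface at z = 0. Lengths are in mm, angles in rad, forces in N, time in s.
With the tool pointing down it reaches from about 350 to 800 mm from the base axis. Payload 7.3 kg.
Tool frame: the origin (TCP) lies at the very end of the fingers, on their centre line; the grasp point (between the pads) lies 19 mm behind it; z points along the fingers, y is the line along which they close (so a half turn about z gives the same grasp; the last joint's range is limited). The gripper opens to 85 mm and grips with 20 to 120 N. Pads are 22 mm wide; open, the fingers measure 114 mm over their backs; the gripper's body (76 mm by 85 mm) begins 54 mm behind the grasp point. The pads swing forward as they close: fully open they stand 13 mm farther back than shut.
Start: joints at [0.994, 0.342, 1.524, -0, 1.275, -0.146], TCP at [219.227, 477.058, 231.322] pointing down, gripper open.
Joint ranges: [-2.53, 2.53], [-0.77, 2.02], [0.04, 2.7], [-1, 4.14], [0.28, 2.66], [-3.11, 3.11]. Speed limits (rad/s): [2.57, 2.57, 3.14, 3.14, 3.14, 3.14].

INTERFACE

Orientations are given as a unit quaternion [w, x, y, z].
In Python, from bench import * gives the robot as it stands.
- The arm moves only by the tool drive_tool, never from a script. Its argument "targets" is a list that holds one entry, the list of rows, each a list of 7 numbers: the shift along the tool's x, y, z in cm, then the turn, a rotation vector about the tool's x, y, z in degrees, then the closure in counts, from 0 (fully open) to 255 (shut). A call has exactly 8 rows; each row shifts and turns the commanded pose from where the row before left it, along the tool's axes as they then stand; what a row does not reach is not made up. A row lasts 1/10 s, in which the tool goes at most 50 mm and 8.59 degrees, less where a joint would pass 70% of its speed; a pose out of reach is approached as far as the arm can. A call with a gripper value outside its range is refused whole. The fingers move at their own pace and stop on an object; the grip force is fixed at half the most. Time passes only in rows, so rows that do not move let the fingers close, or fill a call up. It gives the time, the measured TCP pose, the force, the opening and the grip force at its end, in the units of the state.
- state(): the state, without advancing time (a new reading comes with each control period).
- snapshot(name): name is "scene" or "side" or "wrist"; returns a dict with "pixels" (480x640x3 uint8, red, green, blue), "camera_matrix" (3x3 intrinsics, pixels), "world_from_camera" (4x4, takes a point from camera to world coordinates). Camera axes: x right, y up, looking along -z (the intrinsics and any distortion apply to the point x, -y, -z); pixel columns grow to the right and rows downward; lengths in mm; the calibration is good to about 2 mm. A picture is of the moment at which its call begins. There is no depth.
- close_job(): hands the job in; it is judged then, once.
Trained networks look in a picture, given as the dict that the camera call returned (one of the last four; its "shot" number tells which), for a name from the list of things; names that differ only in an ending like _2 or _b are one class to them, and where a whole thing is asked for, a point or a joint stands for the part that bears it (a point fixed in the world has none). Each returns a list of dicts, best first, with "confidence" (0 to 1); they miss things now and then, are a little off and sometimes report something else, mostly with a low value. They report only what shows in the picture. A call takes as long as a camera call. They do not tell look-alikes from the thing itself.
- spot_in(picture, thing): "location" ([x, y, z] in mm, in world coordinates, good to about 4 mm: the middle of the surface that is visible of it).
- outline_of(picture, thing): "region" (480x640 bool, what is visible of it).
The state is a dict: "t": time; "joint_positions": joint angles; "qvel": joint speeds; "effort": joint torques, N m; "tcp_pos": TCP position; "ee_rot": TCP orientation; "contact_force": force on the tool from outside, world axes, zero at the start; "moment": the same for the moment, N m; "width": finger opening in mm; "gripper_force": force on a finger pad.
Only numpy, scipy, OpenCV 4.12 (cv2) and the standard library are available. Lean on these libraries where they do the work, as an engineer would, in place of code of your own. Each camera call takes 0.05 s, during which the arm holds its last target. There are 200 camera calls.

TASK

Stand the square tablet bottle down in the square collar of the one-handed opening stand, then open its push-and-turn cap: press the cap down, keep it pressed while you turn it anticlockwise until it comes free, and lift it off. Finish still holding the cap, level and a few centimetres straight above the open mouth, with the bottle left fully home in the stand; keep the bottle upright throughout and leave the rest of the desk as it is.

Things in the scene. Friction and masses are not known exactly. Their poses are not given: they have to be found in the camera images.
- bottle: Square amber tablet bottle with a paper band, loose on the desk, 235 to 370 g with its cap. Origin: centre of its underside; z up, x and y square to its flat sides. Body 46 x 46 mm, rounded edges, flat sides 0 to 55 mm above the origin; shoulder 60 to 63 mm, round neck of 27 mm diameter to the mouth at 83 mm; 94 mm tall with the cap on.
- bottle_mouth (a point): Centre of the bottle's open mouth, on its axis 83 mm above its underside.
- cap: White ribbed safety cap, 42 mm diameter, 24 mm tall, 45 g, a separate part locked on the bottle at the start (x axis along the bottle's, 0.1 rad of play). Origin: centre of its lower edge, 70 mm above the bottle's underside when locked; z up. Kept pressed it turns anticlockwise seen from above; at 0.85 to 1.4 rad from locked it lifts off; then a stop. Lifted 13 mm it clears the mouth.
- cap_spring (a joint): How far the cap's sprung liner is pushed in (m): 0 with the cap locked and left alone. The cap turns freely only when pressed at least 4.5 mm straight down against the spring (4 N to start, about 10 N at 4.5 mm, 13 N at the bottom, 6.5 mm), so 0.0045 to 0.0065 while it is turned. About -0.001 with the cap off.
- stand: One-handed bottle opening stand, fixed to the desk: a flat dark round foot of 110 mm diameter and 8 mm height with a grey square collar in its middle. Origin: centre of its underside; z up, x and y square to the collar's walls.
- stand_well (a point): Centre of the collar's inner floor, 8 mm above the desk, where the bottle's underside rests. The well is 49 x 49 mm (1.5 mm clear all round, so the bottle can twist about 0.06 rad in it); straight walls 18 mm high, then a flared lip, its top 33 mm above the desk.
- lotion: Bystander: tall faceted cream-coloured lotion bottle, 44 x 44 x 140 mm, loose; origin at the centre of its underside.
- sticky_pad: Bystander: block of sticky notes, 76 x 76 x 28 mm, loose; origin at the centre of its underside.
- eraser: Bystander: eraser lying flat, 23 x 58 x 13 mm, loose; origin at the centre of its underside.
- marker: Bystander: whiteboard marker lying flat, 13 x 118 x 13 mm, loose; origin at the centre of its underside.
Things that resemble listed ones, but are neither listed nor needed, are in the scene too. Several things have the shape of the cap; the one meant has the colours described above.

How it is judged:
By the outcome, as a careful person would: the job done as asked, in the order asked, and still so for the second after the job is handed in, while the arm keeps its last pose, push and grip.
It also fails if it takes over 51 s, if anything falls off the work surface, if the arm or the gripper's body presses on something with over 40 N, if the wrist force passes 120 N, or if a joint passes its speed limit or range.

## Working session

There is one attempt and no reset: what is moved stays moved. The work goes in short steps, Python scripts to look and compute and a tool call to move; the robot and the scene stay as the last step left them, time stands still between calls to the robot, and variables do not carry over. Pictures are saved under pics/ and viewed, at most 13 in all, crops included, and the job is handed in when it is done.

Besides the shell and the picture viewer there is one more tool, called after "Emit:" as a command line: name --argument value ..., lists and objects as JSON in quotes. drive_tool: Moves the arm, as the interface text tells. Its arguments: {"type":"object","properties":{"targets":{"type":"array"}},"required":["targets"]}

```bash
mkdir -p pics
cat > h.py <<'E'
from bench import *
import numpy as np, cv2
def save(s,n): cv2.imwrite('pics/'+n,s['pixels'][:,:,::-1])
def proj(s,P):
    T=np.linalg.inv(s['world_from_camera']); p=T[:3,:3]@np.array(P,float)+T[:3,3]
    K=s['camera_matrix']; q=K@np.array([p[0],-p[1],-p[2]]); return q[:2]/q[2]
def ray(s,u,v,z):
    d=np.linalg.inv(s['camera_matrix'])@[u,v,1]; d=np.array([d[0],-d[1],-d[2]])
    W=np.array(s['world_from_camera']); d=W[:3,:3]@d; o=W[:3,3]; return o+d*(z-o[2])/d[2]
E
python3 - <<'E'
from h import *
ss=[snapshot(n) for n in("scene","side","wrist")]
st=state(); print(st['t'],st['tcp_pos'],st['ee_rot'],st['width'])
for s,n in zip(ss,("scene","side","wrist")):
    print(n, np.round(s['world_from_camera'],2).tolist())
    for th in("bottle","cap","stand","lotion","sticky_pad"):
        for r in spot_in(s,th)[:4]:
            print(n,th,np.round(r['location']),round(r['confidence'],2),np.round(proj(s,r['location'])))
cv2.imwrite('pics/a.png',cv2.resize(np.hstack([ss[0]['pixels'],ss[1]['pixels']])[:,:,::-1],(800,300)))
save(ss[0],'scene.png');save(ss[1],'side.png');save(ss[2],'wrist.png')
E
```

```text
0.15 [219.04300788 476.79427469 230.78471386] [-2.24619336e-04  2.13729319e-01  9.76892740e-01 -5.49563470e-04] 85.3479738792239
scene [[0.86, 0.32, -0.4, 201.14], [-0.52, 0.53, -0.67, -723.43], [-0.01, 0.79, 0.62, 654.81], [0.0, 0.0, 0.0, 1.0]]
scene bottle [ 535. -204.   42.] 0.65 [330. 311.]
scene cap [ 547. -202.   91.] 0.97 [337. 283.]
scene cap [464.  95.  23.] 0.91 [209. 233.]
scene stand [487. -33.   8.] 0.6 [252. 274.]
scene lotion [ 752. -224.   80.] 0.84 [454. 250.]
scene sticky_pad [ 710. -156.   18.] 0.75 [403. 265.]
side [[0.85, 0.2, -0.49, 158.64], [-0.53, 0.37, -0.77, -751.42], [0.02, 0.91, 0.42, 455.36], [0.0, 0.0, 0.0, 1.0]]
side bottle [ 542. -208.   38.] 0.68 [339. 298.]
side cap [ 545. -205.   89.] 0.89 [341. 269.]
side cap [458.  95.  21.] 0.54 [221. 246.]
side stand [479. -41.   9.] 0.83 [259. 278.]
side lotion [ 754. -230.   78.] 0.74 [447. 252.]
side sticky_pad [ 706. -153.   20.] 0.8 [395. 269.]
wrist [[0.42, -0.87, -0.27, 148.73], [0.91, 0.4, 0.13, 509.95], [-0.0, -0.3, 0.95, 374.48], [0.0, 0.0, 0.0, 1.0]]
```

View pics/scene.png

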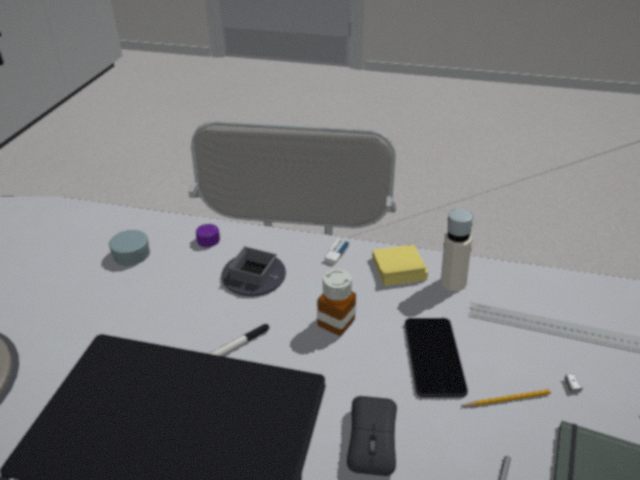

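View pics/side.png

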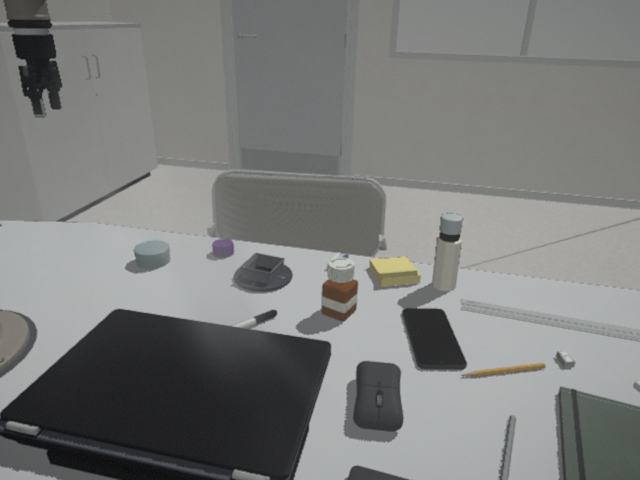

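The bottle I want is amber with a white cap, at scene pixel (338,300), cap at (337,283). Things that could be taken for it or its cap:
- the purple cap at (207,235), which is the wrong colour
- the teal tub at (130,247)
- the lotion with a blue-grey cap at (457,250)

The stand is at (253,270). I'm moving the wrist camera over the work area.

Emit:
drive_tool --targets '[[[-3.2, -2.7, 0, 0, 0, 0, 0], [-3.2, -2.7, 0, 0, 0, 0, 0], [-3.2, -2.7, 0, 0, 0, 0, 0], [-3.2, -2.7, 0, 0, 0, 0, 0], [-3.2, -2.7, 0, 0, 0, 0, 0], [-3.2, -2.7, 0, 0, 0, 0, 0], [-3.2, -2.7, 0, 0, 0, 0, 0], [-3.2, -2.7, 0, 0, 0, 0, 0]]]'

```text
t: 1.7
tcp_pos: [362.1, 172.3, 231.6]
ee_rot: [0.0, 0.214, 0.977, 0.0]
contact_force: [0.2, 0.1, 0.4]
width: 85.2
gripper_force: 0.0
```

Emit:
drive_tool --targets '[[[-3.2, -2.7, 0, 0, 0, 0, 0], [-3.2, -2.7, 0, 0, 0, 0, 0], [-3.2, -2.7, 0, 0, 0, 0, 0], [-3.2, -2.7, 0, 0, 0, 0, 0], [-3.2, -2.7, 0, 0, 0, 0, 0], [-3.2, -2.7, 0, 0, 0, 0, 0], [-3.2, -2.7, 0, 0, 0, 0, 0], [0, 0, 0, 0, 0, 0, 0]]]'

```text
t: 2.5
tcp_pos: [487.9, -95.6, 231.0]
ee_rot: [0.001, 0.216, 0.976, -0.001]
contact_force: [0.9, 0.6, 0.0]
width: 85.4
gripper_force: 0.0
```

Run:
```python
from h import *
s=snapshot("wrist"); st=state(); print(st['t'],st['tcp_pos'],st['ee_rot'],st['joint_positions'])
for th in("bottle","cap","stand"):
    for r in spot_in(s,th)[:3]: print(th,np.round(r['location']),round(r['confidence'],2),np.round(proj(s,r['location'])))
save(s,'w2.png'); print(np.round(s['world_from_camera'],3).tolist())
```

```text
2.55 [486.73145181 -93.35097187 230.83875014] [-1.61506376e-04  2.15450460e-01  9.76514758e-01  2.69138694e-05] [-3.44271417e-01  2.88852260e-01  1.60264194e+00  1.31101393e-05
  1.25042568e+00 -1.48076567e+00]
bottle [ 537. -177.   46.] 0.77 [260. 293.]
cap [462.  99.  25.] 0.75 [500.  94.]
cap [ 543. -188.   93.] 0.68 [245. 326.]
stand [483. -21.   3.] 0.6 [379. 171.]
[[0.422, -0.864, -0.275, 417.48], [0.907, 0.402, 0.128, -62.015], [-0.0, -0.303, 0.953, 374.604], [0.0, 0.0, 0.0, 1.0]]
```

View pics/w2.png

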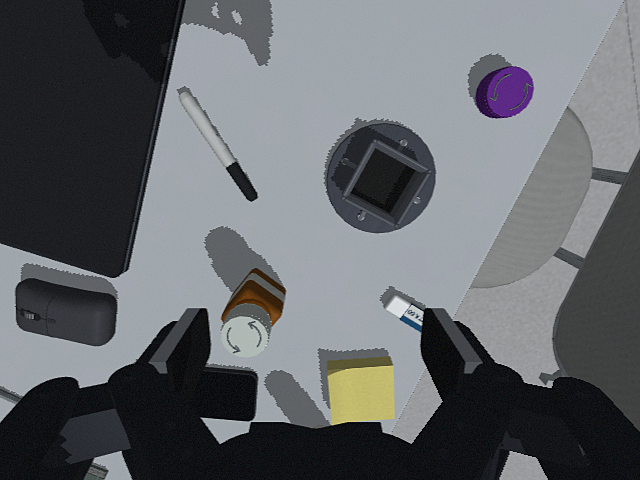

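The amber bottle has its white cap at (245,331), the stand is at (380,178), and the purple look-alike is at (505,92). I'll take one close crop of the bottle and stand to measure their yaw.

Run:
```python
from h import *
im=cv2.imread('pics/w2.png')
a=cv2.resize(im[250:370,200:310],None,fx=3.6,fy=3.6,interpolation=cv2.INTER_CUBIC)
b=cv2.resize(im[115:235,325:435],None,fx=3.6,fy=3.6,interpolation=cv2.INTER_CUBIC)
o=np.hstack([a,b]); o=cv2.convertScaleAbs(o,alpha=1.7,beta=10); print(o.shape)
cv2.imwrite('pics/crop.png',o)
```

```text
(432, 792, 3)
```

View pics/crop.png

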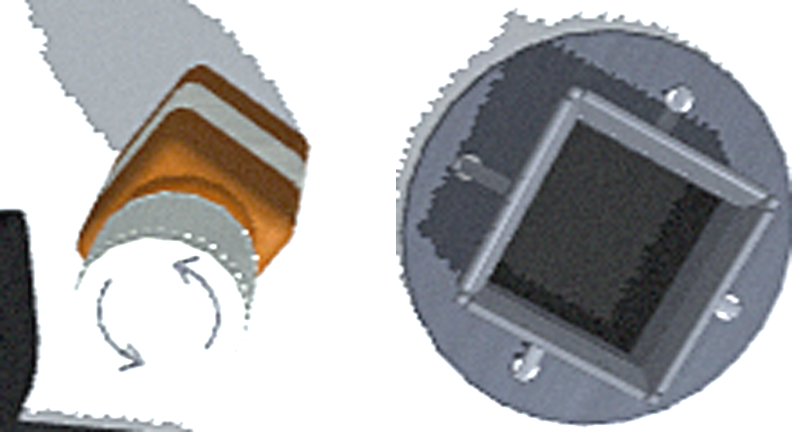

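Run:
```python
from h import *
s=snapshot("wrist")
c=np.array([ray(s,u,v,33)[:2] for u,v in[(374.4,140.6),(429.4,171.7),(396.1,226.1),(343.6,198.3)]])
print(c.round(1),'centre',c.mean(0)); 
e=np.roll(c,-1,0)-c; print('len',np.linalg.norm(e,axis=1),'yaw mod 90',np.degrees(np.arctan2(e[:,1],e[:,0]))%90)
m=outline_of(s,"stand")[0]['region'].astype(np.uint8); k=max(cv2.findContours(m,0,1)[0],key=cv2.contourArea); print('foot ellipse',cv2.fitEllipse(k))
el=cv2.fitEllipse(k)[0]; print('foot c',ray(s,*el,8)[:2])
# bottle
b=np.array([ray(s,u,v,z)[:2] for u,v,z in[(256.4,268.3,1),(285.6,291.1,1)]]); d=b[1]-b[0]; print(b,np.linalg.norm(d),np.degrees(np.arctan2(d[1],d[0]))%90)
t=np.array([ray(s,u,v,z)[:2] for u,v,z in[(200+170/3.6,250+108/3.6,57),(200+295/3.6,250+215/3.6,55)]]); print(t,np.degrees(np.arctan2(*(t[1]-t[0])[::-1]))%90)
R=s['pixels'].astype(int); g=(R.min(2)>185).astype(np.uint8); g[:300]=0; g[370:]=0; g[:,:215]=0;g[:,275:]=0
print(R[335,235:250].tolist()[:4],R[300,300])
for r in outline_of(s,"cap"):
    k=r['region']; ys,xs=np.nonzero(k); print('cap',r['confidence'],xs.min(),xs.max(),ys.min(),ys.max())
# predicted cap-top ellipse for circle dia 42 at z94 at candidate centre
for C in[(545,-204),(545,-198)]:
    P=np.array([proj(s,(C[0]+21*np.cos(a),C[1]+21*np.sin(a),94)) for a in np.linspace(0,6.28,40)]); print(C,P.min(0),P.max(0),P.mean(0))
```

```text
[[448.  -13.2]
 [495.2  22.8]
 [531.2 -23.9]
 [484.8 -59.5]] centre [489.78029873 -18.42826697]
len [59.38422359 59.00318457 58.4396426  59.12277042] yaw mod 90 [37.38567196 37.61906175 37.49175238 38.53415489]
foot ellipse ((376.8728942871094, 182.75315856933594), (104.52140045166016, 110.23431396484375), 47.05516815185547)
foot c [489.34682687 -22.9308906 ]
[[ 522.74819477 -177.83256157]
 [ 560.9103036  -160.68003345]] 41.839643537791076 24.202243800824096
[[ 513.60702373 -173.21491339]
 [ 556.34394322 -157.82556983]] 19.80368595969853
[[175, 183, 177], [174, 183, 180], [173, 181, 177], [175, 184, 179]] [161 166 174]
cap 0.95 216 266 308 360
cap 0.74 471 528 74 123
(545, -204) [201.74898962 318.72935369] [249.37557342 360.18559743] [225.86695273 340.13138695]
(545, -198) [207.67671236 316.14787007] [255.40109009 357.79844514] [231.83801985 337.65070357]
```

Run:
```python
from h import *
s=snapshot("wrist"); st=state(); print(st['t'],st['tcp_pos'],st['qvel'].round(3))
A=cv2.imread('pics/w2.png',0); B=cv2.cvtColor(s['pixels'],cv2.COLOR_RGB2GRAY); save(s,'w3.png')
def sh(u,v,r=18):
    u0,v0=int(round(u)),int(round(v)); T=A[v0-r:v0+r,u0-r:u0+r]
    W=B[v0-r-12:v0+r+12,u0-r-12:u0+r+12]; m=cv2.matchTemplate(W,T,cv2.TM_CCOEFF_NORMED); _,q,_,l=cv2.minMaxLoc(m); return u+l[0]-12,v+l[1]-12
cp=[sh(*p) for p in[(374.4,140.6),(429.4,171.7),(396.1,226.1),(343.6,198.3)]]; print(cp)
c=np.array([ray(s,u,v,33)[:2] for u,v in cp]); e=np.roll(c,-1,0)-c
print('stand',c.mean(0),np.linalg.norm(e,axis=1),np.degrees(np.arctan2(e[:,1],e[:,0]))%90)
bp=[sh(256.4,268.3,12),sh(285.6,291.1,12)]; print(bp)
from scipy.optimize import least_squares
tp=[sh(247.2,280,10),sh(281.9,309.7,10)]
cc=sh(243.9,336.7,20); print('cap',cc,ray(s,*cc,94)[:2])
# fit bottle: corners at effective half width (rounded) free yaw
def corners(x,z): 
    a=x[2]; h=x[3]; X=np.array([np.cos(a),np.sin(a)]);Y=np.array([-X[1],X[0]])
    q=np.array(x[:2]); return [np.r_[q-h*X+h*Y,z],np.r_[q+h*X+h*Y,z]]
f=lambda x:np.r_[np.ravel([proj(s,p) for p in corners(x,1)])-np.ravel(bp),np.ravel([proj(s,p) for p in corners(x,55)])-np.ravel(tp),(x[3]-20.5)*.5, .7*(proj(s,[x[0],x[1],94])-cc)]
r=least_squares(f,[545,-190,.4,21]); print('bottle',r.x,np.degrees(r.x[2]),r.fun.round(1))
```

```text
2.9 [486.04758413 -90.40138011 231.56648736] [-0.006  0.004 -0.001  0.001  0.001 -0.001]
[(369.4, 145.6), (424.4, 176.7), (392.1, 230.1), (339.6, 202.3)]
stand [492.32412483 -23.60995317] [59.63605157 58.27503321 58.66606644 58.42482083] [37.30228442 37.95427112 37.42995874 38.90417754]
[(252.39999999999998, 271.3), (281.6, 294.1)]
cap (238.9, 340.7) [ 551.29127032 -193.67546169]
bottle [ 5.48828656e+02 -1.93351231e+02  3.84522098e-01  2.19309486e+01] 22.03149334067277 [-0.1 -4.1  0.4 -2.  -0.1  4.7  0.4  2.   0.7 -0.7 -1.6]
```

Emit:
drive_tool --targets '[[[-3.4, -2.2, 2.0, 0, 0, 0, 0], [-3.4, -2.2, 2.0, 0, 0, 0, 0], [-3.4, -2.2, 2.0, 0, 0, 0, 0], [0, 0, 0, 0, 0, 8.5, 0], [0, 0, 0, 0, 0, 8.5, 0], [0, 0, 0, 0, 0, 8.5, 0], [0, 0, 0, 0, 0, 8.5, 0], [0, 0, 0, 0, 0, 8.5, 0]]]'

```text
t: 3.7
tcp_pos: [551.4, -193.2, 171.4]
ee_rot: [0.0, 0.555, 0.832, 0.0]
contact_force: [0.3, 0.4, -0.5]
width: 85.4
gripper_force: 0.0
```

Run:
```python
from h import *
for i in range(4): s=snapshot("wrist")
st=state(); print(st['t'],st['tcp_pos'],st['ee_rot'],st['joint_positions'].round(2))
save(s,'w4.png'); 
B=s['pixels'].copy()
cv2.imwrite('pics/c4.png',cv2.resize(B[150:480,170:470,::-1],None,fx=1.8,fy=1.8))
print(np.round(proj(s,[550,-194,94])),np.round(proj(s,[550,-194,0])))
for r in outline_of(s,"cap")[:2]:
    ys,xs=np.nonzero(r['region']);print(r['confidence'],xs.min(),xs.max(),ys.min(),ys.max())
```

```text
3.9 [ 551.43665975 -193.44697217  171.42766986] [7.26914758e-05 5.51293758e-01 8.34311202e-01 7.32729261e-05] [-0.47  0.5   1.44  0.    1.2  -0.87]
[313. 255.] [313. 220.]
0.81 281 347 214 283
```

View pics/c4.png

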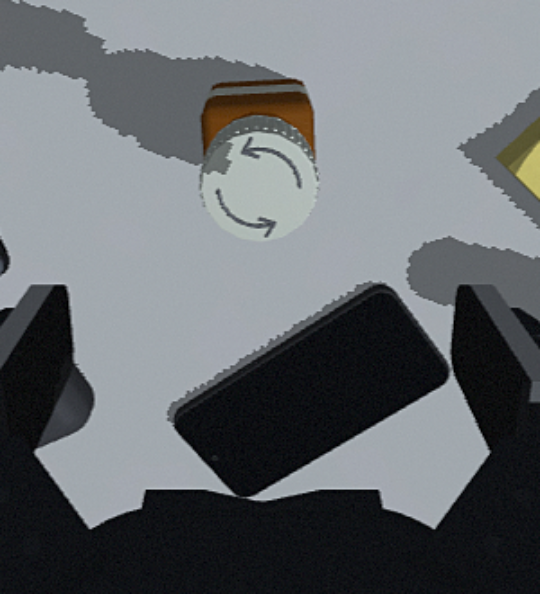

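Run:
```python
from h import *
s=snapshot("wrist"); I=s['pixels'].astype(int)
m=((I[:,:,0]-I[:,:,2])>40); m[:185]=0;m[250:]=0;m[:,:275]=0;m[:,355:]=0
pts=[]
for u in range(292,334):
    v=np.nonzero(m[:,u])[0]
    if len(v): pts.append(ray(s,u,v[0]-.5,2)[:2])
pts=np.array(pts); vx,vy,x0,y0=cv2.fitLine(pts.astype(np.float32),cv2.DIST_HUBER,0,.01,.01).ravel(); print('yaw',np.degrees(np.arctan2(vy,vx)),x0,y0)
n=np.array([-vy,vx]); n*=np.sign(n[1]); print('centre on line axis',np.array([x0,y0])-23*n)
print('resid',((pts-[x0,y0])@n).std())
cc=ray(s,314.4,252.2,94); print('cap',cc)
xs=np.nonzero(m[205:215].any(0))[0]; print(xs.min(),xs.max(), ray(s,(xs.min()+xs.max())/2,212,50))
```

```text
yaw 26.173004 535.5021 -175.95427
centre on line axis [ 545.647 -196.596]
resid 0.3066298957930264
cap [ 550.38712473 -192.20651977   94.        ]
282 343 [ 542.61969013 -177.6124914    50.        ]
```

Emit:
drive_tool --targets '[[[0, 0, 2.5, 0, 0, -3, 0], [0, 0, 2.5, 0, 0, 0, 0], [0, 0, 2.5, 0, 0, 0, 0], [0, 0, 2.5, 0, 0, 0, 0], [0, 0, 2.5, 0, 0, 0, 0], [0, 0, 1.3, 0, 0, 0, 0], [0, 0, 0.6, 0, 0, 0, 0], [0, 0, 0, 0, 0, 0, 0]]]'

```text
t: 4.8
tcp_pos: [551.4, -193.9, 27.1]
ee_rot: [-0.0, 0.531, 0.847, 0.0]
contact_force: [-0.1, 0.0, 0.9]
width: 85.3
gripper_force: 0.0
```

Emit:
drive_tool --targets '[[[0, 0, 0, 0, 0, 0, 80], [0, 0, 0, 0, 0, 0, 110], [0, 0, 0, 0, 0, 0, 140], [0, 0, 0, 0, 0, 0, 170], [0, 0, 0, 0, 0, 0, 200], [0, 0, 0, 0, 0, 0, 200], [0, 0, 0, 0, 0, 0, 200], [0, 0, 0, 0, 0, 0, 200]]]'

```text
t: 5.6
tcp_pos: [552.1, -194.4, 28.8]
ee_rot: [0.001, 0.531, 0.847, 0.0]
contact_force: [-0.8, 0.2, 4.5]
width: 45.4
gripper_force: 60.7
```

Emit:
drive_tool --targets '[[[0, 0, -1.0, 0, 0, 0, 200], [0, 0, -2.5, 0, 0, 0, 200], [2.3, 1.0, -2.0, 0, 0, 0, 200], [2.3, 1.0, -2.0, 0, 0, 0, 200], [2.3, 1.0, -1.5, 0, 0, 0, 200], [2.2, 1.0, -1.0, 0, 0, 0, 200], [0, 0, 0, 0, 0, -6, 200], [0, 0, 0, 0, 0, -6, 200]]]'

```text
t: 6.4
tcp_pos: [547.7, -93.6, 128.4]
ee_rot: [0.0, 0.437, 0.899, 0.0]
contact_force: [-0.5, -0.3, -1.9]
width: 45.3
gripper_force: 59.9
```

Run:
```python
from h import *
for i in range(3): s=snapshot("wrist")
st=state(); print(st['t'],st['tcp_pos'],st['ee_rot'],st['contact_force'],st['width'])
save(s,'w5.png'); cv2.imwrite('pics/c5.png',cv2.convertScaleAbs(s['pixels'][:,:,::-1],alpha=1.3))
print(proj(s,[492,-23.5,8]),proj(s,[492,-23.5,33]))
```

```text
6.55 [547.6125049  -94.47465537 127.70544851] [4.03995125e-05 4.40709659e-01 8.97649704e-01 5.83223127e-05] [ 0.15936699  0.75642692 -3.64970373] 45.240072575941255
[313.94420984 109.05912079] [313.8639469  107.08686056]
```

View pics/c5.png

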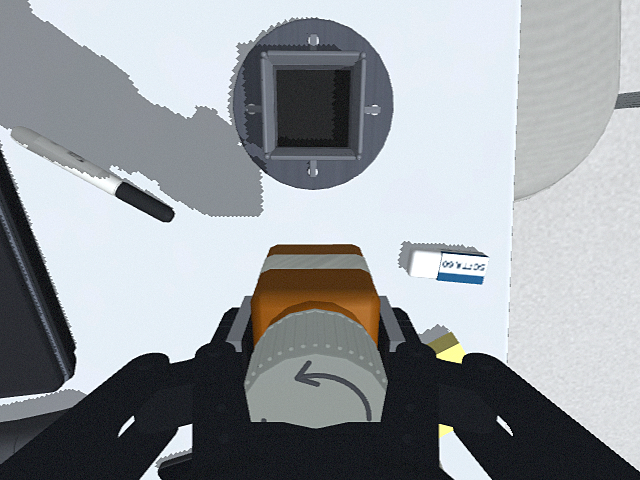

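Run:
```python
from h import *
s=snapshot("wrist"); st=state(); a=np.radians(37.7); Y=np.array([np.cos(a),np.sin(a)]);X=np.array([-Y[1],Y[0]]); p=st['tcp_pos']; print(p)
I=s['pixels'].astype(int); m=(I[:,:,0]-I[:,:,2])>40
for u in(290,316,340): print(u,np.nonzero(m[200:300,u])[0][0]+200)
v=np.nonzero(m[200:300,316])[0][0]+200-.5
for z in(98,100,102):
    b=ray(s,316,v,z)[:2]-p[:2]; print(z,'bottle in tool xy',b@X-23,b@Y)
for n,u,v,z in[('lip',314.5,105.3,33),('floor',313.5,108.5,8),('tabs',313.5,107.5,8)]:
    q=ray(s,u,v,z)[:2]; print(n,q,(q-p[:2])@X,(q-p[:2])@Y)
k=(outline_of(s,'stand') or [None])[0]
if k: 
    c=max(cv2.findContours(k['region'].astype(np.uint8),0,1)[0],key=cv2.contourArea)[:,0]
    h=cv2.convexHull(c)[:,0]; w=np.array([ray(s,*t,8)[:2] for t in h]); print('circle',cv2.minEnclosingCircle(w.astype(np.float32)))
```

```text
[547.60026277 -94.59741925 127.5135382 ]
290 245
316 245
340 245
98 bottle in tool xy -0.7517535809428715 0.7934882105191132
100 bottle in tool xy -0.10834793776820817 0.7864619075218293
102 bottle in tool xy 0.5350577054064658 0.7794356045245525
lip [491.90669768 -22.45906013] 91.13568837540677 0.048497902214336364
floor [491.76444166 -23.41272215] 90.46812194765116 -0.6472485156900945
tabs [491.37474915 -22.90696584] 91.10659574926734 -0.6462987454910731
circle ((491.5233154296875, -24.09246826171875), 55.14113235473633)
```

Emit:
drive_tool --targets '[[[2.3, 0, 0, 0, 0, 0, 200], [2.6, -0.08, 0, 0, 0, 0, 200], [2.6, 0, 0, 0, 0, 0, 200], [1.6, 0, 0, 0, 0, 0, 200], [0, 0, 1.8, 0, 0, 0, 200], [0, 0, 1.8, 0, 0, 0, 200], [0, 0, 1.2, 0, 0, 0, 200], [0, 0, 0.6, 0, 0, 0, 200]]]'

```text
t: 7.45
tcp_pos: [491.1, -23.3, 72.4]
ee_rot: [-0.001, 0.44, 0.898, -0.0]
contact_force: [-0.3, 0.2, -3.3]
width: 45.2
gripper_force: 59.9
```

Run:
```python
from h import *
w=snapshot("wrist");a=snapshot("scene"); b=snapshot("side"); st=state(); print(st['t'],st['tcp_pos'],st['contact_force'],st['joint_positions'].round(2))
f=lambda s:cv2.resize(s['pixels'][190:310,180:330,::-1],None,fx=2.66,fy=2.66,interpolation=cv2.INTER_CUBIC)
o=cv2.convertScaleAbs(np.hstack([f(a),f(b)])[:, :800],alpha=1.4); cv2.imwrite('pics/c6.png',o); save(w,'w6.png'); print(o.shape)
```

```text
7.6 [491.5121055  -23.39764923  73.33499273] [ 0.40909552  0.10668494 -2.68719575] [-0.2   0.48  1.82  0.    0.85 -0.86]
(319, 798, 3)
```

View pics/c6.png

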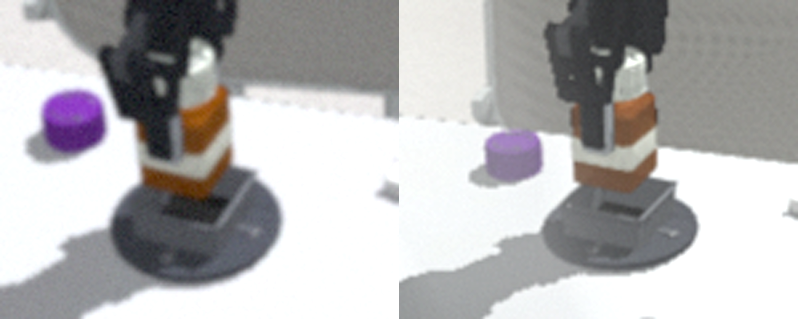

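Emit:
drive_tool --targets '[[[0, 0, 0.5, 0, 0, 0, 200], [0, 0, 0.5, 0, 0, 0, 200], [0, 0, 0.4, 0, 0, 0, 200], [0, 0, 0.3, 0, 0, 0, 200], [0, 0, 0.2, 0, 0, 0, 200], [0, 0, 0.2, 0, 0, 0, 200], [0, 0, 0.1, 0, 0, 0, 200], [0, 0, 0.1, 0, 0, 0, 200]]]'

```text
t: 8.4
tcp_pos: [492.2, -23.6, 50.6]
ee_rot: [0.001, 0.44, 0.898, 0.0]
contact_force: [2.8, -2.9, -0.4]
width: 44.9
gripper_force: 60.5
```

Emit:
drive_tool --targets '[[[-0.05, 0, 0, 0, 0, 0, 200], [-0.05, 0, 0, 0, 0, 0, 200], [0, 0, 0.2, 0, 0, 0, 200], [0, 0, 0.2, 0, 0, 0, 200], [0, 0, 0.2, 0, 0, 0, 200], [0, 0, 0.2, 0, 0, 0, 200], [0, 0, 0, 0, 0, 0, 200], [0, 0, 0, 0, 0, 0, 200]]]'

```text
t: 9.2
tcp_pos: [491.8, -24.0, 42.0]
ee_rot: [-0.0, 0.44, 0.898, -0.0]
contact_force: [2.1, -0.7, -5.3]
width: 45.1
gripper_force: 60.2
```

Emit:
drive_tool --targets '[[[-0.03, 0.03, 0.1, 0, 0, 0, 200], [0, 0, 0.1, 0, 0, 0, 200], [0, 0, 0.1, 0, 0, 0, 200], [0, 0, 0.1, 0, 0, 0, 200], [0, 0, 0.1, 0, 0, 0, 200], [0, 0, 0.1, 0, 0, 0, 200], [0, 0, 0, 0, 0, 0, 200], [0, 0, 0, 0, 0, 0, 200]]]'

```text
t: 10.0
tcp_pos: [492.2, -23.9, 36.8]
ee_rot: [-0.0, 0.44, 0.898, 0.0]
contact_force: [-2.7, -0.2, 4.2]
width: 45.3
gripper_force: 61.2
```

Emit:
drive_tool --targets '[[[0, 0, 0.1, 0, 0, 0, 200], [0, 0, 0.1, 0, 0, 0, 200], [0, 0, 0, 0, 0, 0, 200], [0, 0, 0, 0, 0, 0, 200], [0, 0, 0, 0, 0, 0, 120], [0, 0, 0, 0, 0, 0, 60], [0, 0, 0, 0, 0, 0, 0], [0, 0, 0, 0, 0, 0, 0]]]'

```text
t: 10.8
tcp_pos: [492.2, -23.9, 34.2]
ee_rot: [-0.0, 0.44, 0.898, 0.0]
contact_force: [0.1, -0.5, -0.1]
width: 85.0
gripper_force: 0.0
```

Emit:
drive_tool --targets '[[[0, 0, -0.5, 0, 0, 0, 0], [0, 0, -1.0, 0, 0, 0, 0], [0, 0, -1.0, 0, 0, 0, 0], [0, 0, -1.0, 0, 0, 0, 0], [0, 0, -0.7, 0, 0, 0, 0], [0, 0, -0.3, 0, 0, 0, 0], [0, 0, 0, 0, 0, 0, 0], [0, 0, 0, 0, 0, 0, 0]]]'

```text
t: 11.6
tcp_pos: [492.2, -24.0, 79.1]
ee_rot: [-0.0, 0.44, 0.898, -0.0]
contact_force: [-1.2, -0.9, -0.1]
width: 85.6
gripper_force: 0.0
```

Run:
```python
from h import *
w=snapshot("wrist");a=snapshot("scene"); b=snapshot("side"); st=state(); print(st['t'],st['tcp_pos'],st['contact_force'],st['joint_positions'].round(2))
f=lambda s:cv2.resize(s['pixels'][190:310,180:330,::-1],(400,320),interpolation=cv2.INTER_CUBIC)
o=np.vstack([np.hstack([f(a),f(b)]),cv2.resize(w['pixels'][160:,60:580,::-1],(455,280)).copy()[:, :]. repeat(1,0) if 0 else cv2.copyMakeBorder(cv2.resize(w['pixels'][160:,60:580,::-1],(455,280)),0,0,0,345,0)])
cv2.imwrite('pics/c7.png',cv2.convertScaleAbs(o,alpha=1.3)); save(w,'w7.png')
```

```text
11.75 [492.07326343 -23.98928822  78.90487758] [ 0.25849967 -0.32076017 -0.13251851] [-0.2   0.47  1.81  0.    0.86 -0.86]
```

View pics/c7.png

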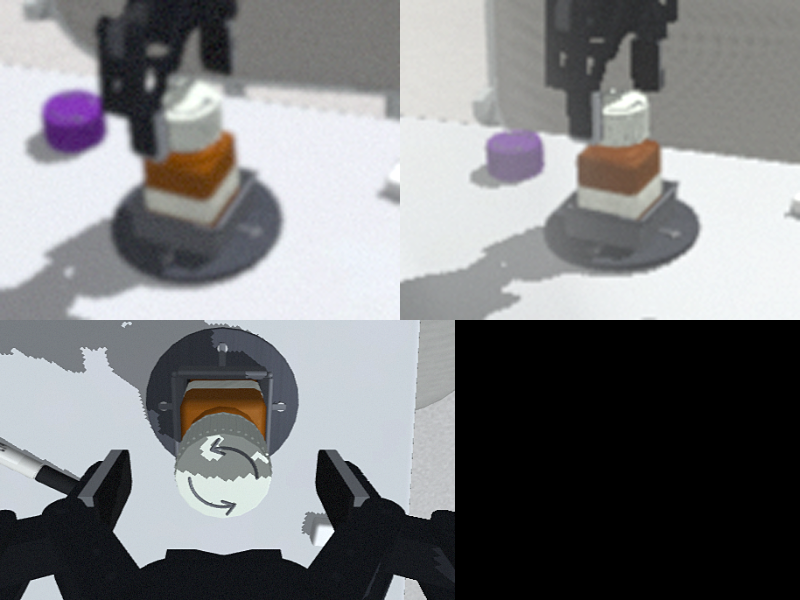

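Run:
```python
from h import *
s=snapshot("wrist"); p=state()['tcp_pos']; print(proj(s,[p[0],p[1],102]))
I=s['pixels'].astype(int)
k=outline_of(s,'cap')[0]['region'].astype(np.uint8); ys,xs=np.nonzero(k); print(xs.min(),xs.max(),ys.min(),ys.max())
P=np.array([proj(s,(p[0]+21*np.cos(a),p[1]+21*np.sin(a),z)) for a in np.linspace(0,6.28,60) for z in (78,102)]); print(P.min(0),P.max(0))
```

```text
[314.60370568 342.40955543]
382 478 0 85
[259.4146912  267.84145877] [369.76286548 388.31878158]
```

Emit:
drive_tool --targets '[[[0, 0, 0, 0, 0, 0, 90], [0, 0, 0, 0, 0, 0, 120], [0, 0, 0, 0, 0, 0, 150], [0, 0, 0, 0, 0, 0, 180], [0, 0, 0, 0, 0, 0, 210], [0, 0, 0, 0, 0, 0, 210], [0, 0, 0, 0, 0, 0, 210], [0, 0, 0, 0, 0, 0, 210]]]'

```text
t: 12.65
tcp_pos: [492.4, -24.1, 79.4]
ee_rot: [0.0, 0.44, 0.898, 0.0]
contact_force: [-2.0, -0.5, 3.8]
width: 40.4
gripper_force: 61.5
```

Emit:
drive_tool --targets '[[[0, 0, 0.15, 0, 0, 0, 210], [0, 0, 0.15, 0, 0, 0, 210], [0, 0, 0.1, 0, 0, 0, 210], [0, 0, 0.1, 0, 0, 0, 210], [0, 0, 0.1, 0, 0, 0, 210], [0, 0, 0, 0, 0, 0, 210], [0, 0, 0, 0, 0, 0, 210], [0, 0, 0, 0, 0, 0, 210]]]'

```text
t: 13.45
tcp_pos: [492.5, -24.1, 74.0]
ee_rot: [0.0, 0.44, 0.898, 0.0]
contact_force: [-2.9, -1.4, 10.2]
width: 40.3
gripper_force: 62.5
```

Emit:
drive_tool --targets '[[[0, 0, 0.1, 0, 0, 0, 210], [0, 0, 0.1, 0, 0, 0, 210], [0, 0, 0.05, 0, 0, 0, 210], [0, 0, 0, 0, 0, 0, 210], [0, 0, 0, 0, 0, 0, 210], [0, 0, 0, 0, 0, 0, 210], [0, 0, 0, 0, 0, 0, 210], [0, 0, 0, 0, 0, 0, 210]]]'

```text
t: 14.25
tcp_pos: [492.7, -24.1, 72.8]
ee_rot: [0.001, 0.44, 0.898, 0.0]
contact_force: [-8.5, 0.0, 24.0]
width: 40.7
gripper_force: 64.1
```

Emit:
drive_tool --targets '[[[0, 0, -0.05, 0, 0, 0, 210], [0, 0, 0, 0, 0, -3, 210], [0, 0, 0, 0, 0, -5, 210], [0, 0, 0, 0, 0, -5, 210], [0, 0, 0, 0, 0, -5, 210], [0, 0, 0, 0, 0, -5, 210], [0, 0, 0, 0, 0, -5, 210], [0, 0, 0, 0, 0, 0, 210]]]'

```text
t: 15.05
tcp_pos: [493.4, -24.0, 72.9]
ee_rot: [0.002, 0.208, 0.978, 0.0]
contact_force: [-3.7, 1.7, 18.1]
width: 40.5
gripper_force: 63.2
```

Run:
```python
from h import *
st=state(); print(st['t'],st['tcp_pos'],st['contact_force'],st['moment'],st['ee_rot'],st['joint_positions'].round(2))
```

```text
15.05 [493.43002433 -23.9532945   72.90509082] [-3.70678585  1.70939785 18.08735486] [0.29750574 0.57503218 0.12321774] [1.58478855e-03 2.08261943e-01 9.78071769e-01 2.56460513e-04] [-0.2   0.48  1.81  0.    0.85 -1.36]
```

Emit:
drive_tool --targets '[[[0, 0, 0, 0, 0, -5, 210], [0, 0, 0, 0, 0, -5, 210], [0, 0, 0, 0, 0, -5, 210], [0, 0, 0, 0, 0, -6, 210], [0, 0, 0, 0, 0, -6, 210], [0, 0, 0, 0, 0, -6, 210], [0, 0, 0, 0, 0, -5, 210], [0, 0, 0, 0, 0, 0, 210]]]'

```text
t: 15.85
tcp_pos: [493.5, -23.8, 72.9]
ee_rot: [0.002, -0.121, 0.993, -0.0]
contact_force: [-2.2, 3.3, 18.0]
width: 40.9
gripper_force: 63.2
```

Run:
```python
from h import *
s=snapshot("wrist"); save(s,'w8.png'); cv2.imwrite('pics/c8.png',cv2.resize(s['pixels'][180:480,140:500,::-1],None,fx=1.8,fy=1.8))
st=state(); print(st['t'],st['tcp_pos'],st['contact_force'],st['moment'],st['ee_rot'],st['joint_positions'].round(2))
```

```text
15.9 [493.46462698 -23.86122639  72.88828252] [-2.9641993   2.12046622 17.46274356] [0.39997213 0.50604228 0.06024614] [ 1.62033121e-03 -1.20610186e-01  9.92698602e-01 -2.06610481e-04] [-0.2   0.48  1.81  0.    0.85 -2.02]
```

View pics/c8.png

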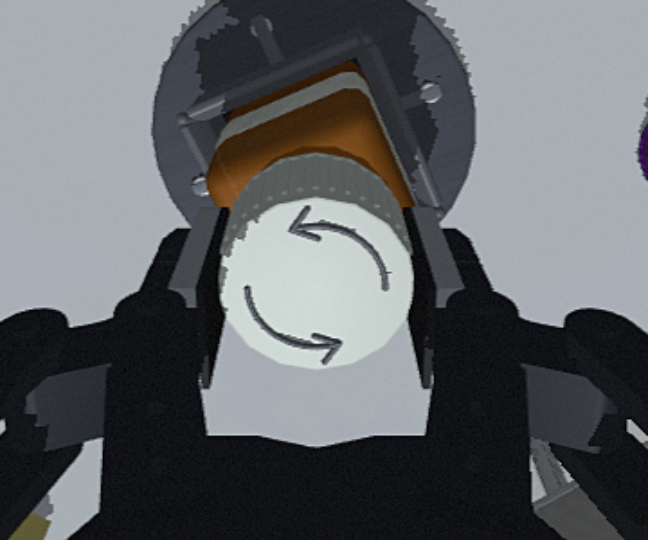

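Emit:
drive_tool --targets '[[[0, 0, -0.2, 0, 0, 0, 210], [0, 0, -0.2, 0, 0, 0, 210], [0, 0, -0.2, 0, 0, 0, 210], [0, 0, -0.2, 0, 0, 0, 210], [0, 0, -0.1, 0, 0, 0, 210], [0, 0, -0.1, 0, 0, 0, 210], [0, 0, -0.1, 0, 0, 0, 210], [0, 0, -0.1, 0, 0, 0, 210]]]'

```text
t: 16.7
tcp_pos: [491.9, -24.0, 82.9]
ee_rot: [-0.001, -0.12, 0.993, 0.0]
contact_force: [-0.2, -0.2, -0.9]
width: 40.7
gripper_force: 61.4
```

Emit:
drive_tool --targets '[[[0, 0, -0.3, 0, 0, 0, 210], [0, 0, -0.4, 0, 0, 0, 210], [0, 0, -0.6, 0, 0, 0, 210], [0, 0, -0.8, 0, 0, 0, 210], [0, 0, -0.8, 0, 0, 0, 210], [0, 0, -0.6, 0, 0, 0, 210], [0, 0, -0.3, 0, 0, 0, 210], [0, 0, 0, 0, 0, 0, 210]]]'

```text
t: 17.5
tcp_pos: [492.6, -24.1, 121.9]
ee_rot: [0.001, -0.12, 0.993, -0.0]
contact_force: [0.1, -0.2, -1.4]
width: 40.4
gripper_force: 61.3
```

Run:
```python
from h import *
a=snapshot("scene"); b=snapshot("side"); w=snapshot("wrist"); st=state(); print(st['t'],st['tcp_pos'],st['contact_force'],st['ee_rot'],st['width'])
f=lambda s:cv2.resize(s['pixels'][190:310,180:330,::-1],(400,320),interpolation=cv2.INTER_CUBIC)
o=np.vstack([np.hstack([f(a),f(b)]),cv2.copyMakeBorder(cv2.resize(w['pixels'][160:,60:580,::-1],(455,280)),0,0,0,345,0)])
cv2.imwrite('pics/c9.png',cv2.convertScaleAbs(o,alpha=1.3))
p=st['tcp_pos']
for s in(a,b): print([proj(s,q).round(1) for q in([492,-24,91],[p[0],p[1],122])])
```

```text
17.65 [492.13894053 -24.02606644 121.05271931] [ 0.20105101  0.48998921 -0.73274514] [-2.29789562e-04 -1.20273261e-01  9.92740791e-01  1.09243360e-04] 40.52662950079104
[array([248.7, 231.6]), array([247.3, 216. ])]
[array([260.6, 232.9]), array([260.1, 217.2])]
```

View pics/c9.png

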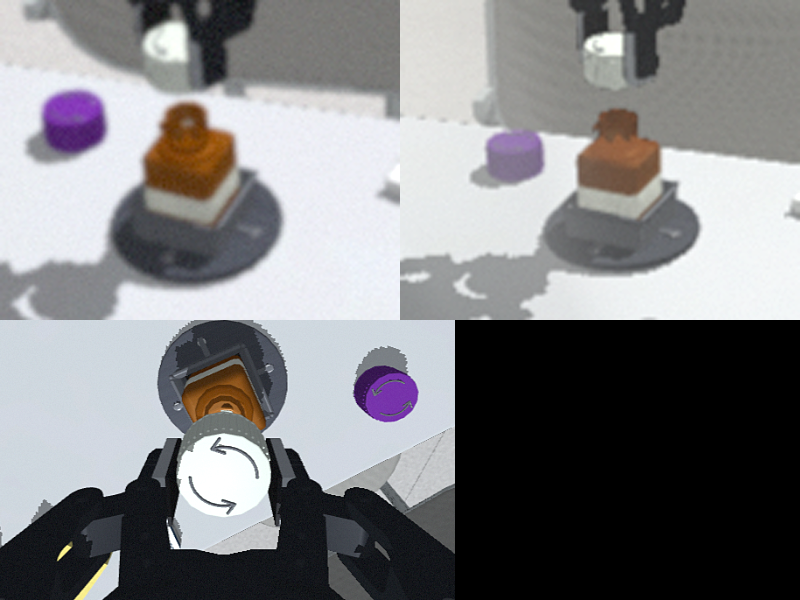

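Run:
```python
from h import *
p=state()['tcp_pos']
for n,(r,c) in {"scene":((185,265),(225,265)),"side":((185,265),(235,285))}.items():
    s=snapshot(n); I=s['pixels'].astype(int)
    am=(I[:,:,0]-I[:,:,2])>50; wh=(I.min(2)>140)&(abs(I[:,:,0]-I[:,:,2])<25)
    for v in range(196,270,3):
        x=np.nonzero(am[v,220:300])[0]+220; y=np.nonzero(wh[v,c[0]:c[1]])[0]+c[0]
        print(n,v,(x.min(),x.max()) if len(x) else '',(y.min(),y.max(),len(y)) if len(y) else '')
    for z in (50,85,91,120,135): print(z,proj(s,[492.1,-24,z]).round(1), proj(s,[492.1+18,-24-10.5,z]).round(1))
s=snapshot("wrist"); cv2.imwrite('pics/c10.png',cv2.resize(s['pixels'][170:420,200:440,::-1],None,fx=2.4,fy=2.4))
for z in(121,145): 
    P=np.array([proj(s,(p[0]+21*np.cos(a),p[1]+21*np.sin(a),z)) for a in np.linspace(0,6.28,60)]); print(z,((P.min(0)-[200,170])*2.4).round(),((P.max(0)-[200,170])*2.4).round())
for r in(13.5,): 
    P=np.array([proj(s,(492+r*np.cos(a),-24+r*np.sin(a),91)) for a in np.linspace(0,6.28,60)]); print('mouth',((P.min(0)-[200,170])*2.4).round(),((P.max(0)-[200,170])*2.4).round())
```

```text
scene 196  
scene 199  (np.int64(243), np.int64(247), 5)
scene 202  (np.int64(237), np.int64(248), 12)
scene 205  (np.int64(234), np.int64(249), 16)
scene 208  (np.int64(234), np.int64(249), 16)
scene 211  (np.int64(236), np.int64(249), 14)
scene 214  
scene 217  (np.int64(225), np.int64(226), 2)
scene 220  (np.int64(225), np.int64(234), 10)
scene 223  (np.int64(225), np.int64(262), 15)
scene 226  (np.int64(225), np.int64(264), 40)
scene 229  (np.int64(225), np.int64(264), 28)
scene 232 (np.int64(243), np.int64(255)) (np.int64(225), np.int64(264), 23)
scene 235 (np.int64(242), np.int64(255)) (np.int64(225), np.int64(264), 22)
scene 238 (np.int64(242), np.int64(257)) (np.int64(225), np.int64(264), 17)
scene 241 (np.int64(241), np.int64(266)) (np.int64(225), np.int64(238), 14)
scene 244 (np.int64(238), np.int64(266)) (np.int64(225), np.int64(235), 11)
scene 247 (np.int64(236), np.int64(266)) (np.int64(225), np.int64(233), 9)
scene 250 (np.int64(235), np.int64(266)) (np.int64(225), np.int64(232), 8)
scene 253 (np.int64(236), np.int64(264)) (np.int64(225), np.int64(232), 8)
scene 256 (np
[... 769 characters left out ...]
76)) (np.int64(235), np.int64(249), 15)
side 247 (np.int64(249), np.int64(274)) (np.int64(235), np.int64(284), 19)
side 250 (np.int64(259), np.int64(271)) (np.int64(235), np.int64(284), 18)
side 253  (np.int64(235), np.int64(284), 18)
side 256  (np.int64(235), np.int64(284), 19)
side 259  (np.int64(235), np.int64(284), 16)
side 262  (np.int64(235), np.int64(284), 14)
side 265  (np.int64(235), np.int64(240), 6)
side 268  (np.int64(235), np.int64(237), 3)
50 [261.3 253.1] [272.6 253.1]
85 [260.7 235.9] [272.2 236. ]
91 [260.6 232.9] [272.1 233. ]
120 [260.1 218.2] [271.8 218.3]
135 [259.9 210.4] [271.6 210.5]
121 [156. 232.] [385. 437.]
145 [136. 290.] [403. 523.]
mouth [209. 213.] [334. 328.]
```

View pics/c10.png

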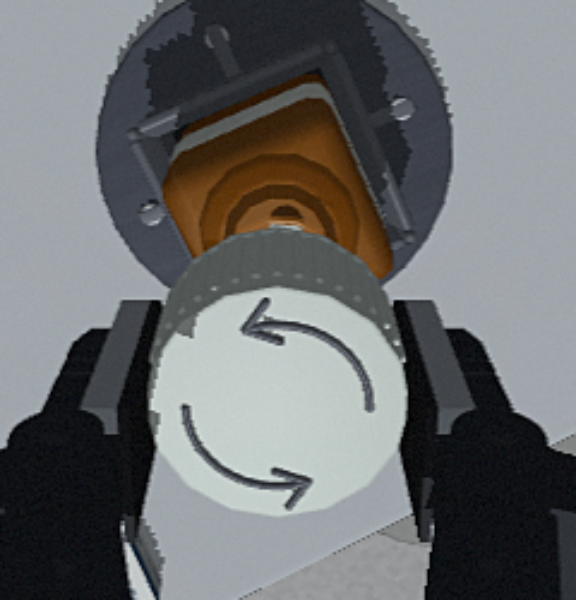

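The scene view puts the neck and the cap's left edge within a pixel of where they should be if the cap is straight above the mouth. The bottle is seated and the cap is held level about 3 cm above it, so I'm handing in.

```bash
python3 -c "
from bench import *
print(close_job())"
```

```text
the job is handed in; nothing more can be done
None
```

The bottle is standing home in the stand with its cap pressed, turned about 66° anticlockwise and lifted off; the arm is holding the cap level about 3 cm above the open mouth, and the job was handed in at about 18 s (no verdict was returned).

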